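# Wedge up the drooping parcel scale

### The arm

A 6-joint arm with a two-finger parallel gripper is mounted at the origin on the work surface. World frame = base frame: x ahead of the robot, y to its left, z up, the work surface at z = 0. Lengths are in mm, angles in rad, forces in N, time in s.
With the tool pointing down it reaches from about 350 to 975 mm from the base axis. Payload 7.1 kg.
Tool frame: the origin (TCP) lies between the finger pads; the fingertips stand 19 mm ahead of it and the grasp point (between the pads) is the TCP (ctrl.tcp_to_tips is the distance from the TCP to the fingertips, in mm); z points along the fingers, y is the line along which they close (so a half turn about z gives the same grasp; the last joint's range is limited). The gripper opens to 88 mm and grips with 3 to 60 N. Pads are 20 mm wide; open, the fingers measure 115 mm over their backs; the gripper's body (75 mm by 178 mm) begins 61 mm behind the grasp point.
Start: joints at [1.297, 0.423, 1.63, -0, 1.089, -0.019], TCP at [157.501, 604.813, 241.675] pointing down, gripper open.
Joint ranges: [-3, 3], [-0.9, 2.11], [0.09, 2.58], [-1.31, 4.45], [0.11, 2.69], [-2.54, 2.54]. Speed limits (rad/s): [2.39, 2.39, 3.01, 3.14, 3.14, 3.14].

### API

Orientations are given as a rotation vector (axis times angle).
In Python, from workcell import status, optics, ctrl gives the robot as it stands. The module is installed in compiled form; this text tells all that it offers.
- The arm moves only by the shell command python3 -m inch 'ROWS'. ROWS is JSON, a list that holds one entry, the list of rows, each a list of 7 numbers: the shift along the tool's x, y, z in mm, then the turn, a rotation vector about the tool's x, y, z in rad, then the opening in per cent of the stroke, from 0 (shut) to 100 (fully open). A call has 1 to 20 rows; each row is the pose to reach, as a shift and turn from the pose commanded when the call began, along the tool's axes at that moment; what a row does not reach only later rows make up. A row lasts 1/10 s, in which the tool goes at most 50 mm and 8.59 degrees, less where a joint would pass 70% of its speed; a pose out of reach is approached as far as the arm can. A call with a gripper value outside its range is refused whole. The fingers move at their own pace and stop on an object; the grip force is fixed at half the most. Time passes only in rows, so rows that repeat a pose let the fingers close. It gives the time, the measured TCP pose, the force, the opening and the grip force at its end, in the units of the state.
- status.get_obs(): the state, without advancing time (a new reading comes with each control period).
- optics.get_image(name): name is "scene" or "top"; returns a dict with "frame" (400x640x3 uint8, red, green, blue), "fx", "fy", "cx", "cy" (pixels), "rvec" (rotation vector, rad) and "tvec" (3), from world to camera coordinates, as OpenCV has them. Camera axes: x right, y down, z forward; pixel columns grow to the right and rows downward; lengths in mm; the calibration is good to about 2 mm. A picture is of the moment at which its call begins. There is no depth.
- ctrl.close_job(): hands the job in; it is judged then, once.
The state is a dict: "t": time; "qpos": joint angles; "qvel": joint speeds; "joint_torque": joint torques, N m; "ee_pos": TCP position; "orientation": TCP orientation; "ft_force": force on the tool from outside, world axes, zero at the start; "moment": the same for the moment, N m; "width": finger opening in mm; "grasp_force": force on a finger pad.
Only numpy, scipy, OpenCV 4.12 (cv2) and the standard library are available. Lean on these libraries where they do the work, as an engineer would, in place of code of your own. Each camera call takes 0.05 s, during which the arm holds its last target. There are 200 camera calls.

### The job

The parcel scale on the post-office desk droops at the front because its front feet are worn down. Take the big wooden wedge (not the low one, which is too thin to fill the gap) and push it, thin end first and flat on the desk, squarely under the middle of the scale's front edge until it jams tight and holds the edge up by a few millimetres, against the scale's hold-down brackets or nearly so; then let go and leave it there.

Things in the scene. Friction and masses are not known exactly. Their poses are not given: they have to be found in the camera images.
- wedge_heel (a point): The big wedge, bare light wood, 140 mm long, 40 mm wide, flat on the desk. Rear 35 mm: a flat-topped heel 30 mm high with upright sides, to be gripped across its 40 mm width; from there its top falls evenly over 105 mm to 3 mm at the thin end. This point: centre of the heel, 15 mm above its underside, 17.5 mm from the rear face, 122.5 mm from the thin end. x axis points to the thin end, z up.
- low_wedge_center (a point): The low wedge, a bystander of the same wood: 100 mm long, 40 mm wide, falling from 10 mm to 2 mm in height, no heel; it would slide under the scale without touching it. Lies on the other side of the scale's front from the big wedge. This point: middle of its length, 3 mm above the desk; x axis to its thin end.
- scale_edge (a point): Middle of the lower front edge of the parcel scale (grey base 250 mm deep, 270 wide, steel platform on top at 62 mm, display behind). x axis points in under the scale, away from the robot, y along the edge, z up. It droops, 14 mm above the desk, 18 when level: the scale tips about its rear feet. Front feet stand 115 mm either side of this point; between them it is free 200 mm in. The scale cannot slide.
- scale_mount: The scale's mounting: two hold-down brackets at its sides. Origin: on the desk below scale_edge, same axes. The big wedge meets the edge when its heel centre is about 77 mm in front of this point; pushing on takes 2 to 9 N (more if pressed down) and lifts the edge 1 mm per 4 mm, until at about 60 mm (edge up 4 mm) the brackets stop it and the push rises past 12 N. Friction then holds the wedge.
Not all that is in view belongs to the job. Of the things that look like the part that bears wedge_heel, take the one that is farthest from the robot's base at the start.

How it is judged:
By the outcome, as a careful person would: the job done as asked, in the order asked, and still so for the second after the job is handed in, with the robot touching nothing.
It also fails if it takes over 42 s, if anything falls off the work surface, if the arm or the gripper's body presses on something with over 40 N, if the wrist force passes 120 N, or if a joint passes its speed limit or range.

## Working session

There is one attempt and no reset: what is moved stays moved. The work goes in short steps, Python scripts to look and compute and a shell command to move; the robot and the scene stay as the last step left them, time stands still between calls to the robot, and variables do not carry over. Pictures are saved under pics/ and viewed, at most 10 in all, crops included, and the job is handed in when it is done.

```bash
mkdir -p pics; cat > h.py <<'E'
import numpy as np, cv2
from workcell import status, optics, ctrl
def grab(n,f=None):
    d=optics.get_image(n)
    if f: cv2.imwrite(f,d["frame"][:,:,::-1])
    return d
def ray(d,uv,z):
    R=cv2.Rodrigues(np.array(d["rvec"],float))[0]; t=np.array(d["tvec"],float)
    uv=np.atleast_2d(uv).astype(float)
    r=np.c_[(uv[:,0]-d["cx"])/d["fx"],(uv[:,1]-d["cy"])/d["fy"],np.ones(len(uv))]@R
    c=-R.T@t
    return c+r*((z-c[2])/r[:,2])[:,None]
def proj(d,p):
    K=np.array([[d["fx"],0,d["cx"]],[0,d["fy"],d["cy"]],[0,0,1.]])
    return cv2.projectPoints(np.atleast_2d(p).astype(float),np.array(d["rvec"],float),np.array(d["tvec"],float),K,None)[0][:,0]
E
python3 - <<'E'
from h import *
grab("scene","pics/s0.png");grab("top","pics/t0.png")
print(status.get_obs())
E
```

```text
{'t': 0.1, 'qpos': array([ 1.29701017e+00,  4.23764394e-01,  1.63058854e+00, -1.95755317e-05,
        1.08860022e+00, -1.89973449e-02]), 'qvel': array([ 0.00100665, -0.0016818 , -0.00239558,  0.00114449, -0.00083665,
       -0.0011969 ]), 'joint_torque': array([-6.16333455e-04, -5.45614636e+01, -2.74325538e+01,  6.44387584e-02,
        1.89870363e-02,  7.19617049e-06]), 'ee_pos': array([157.37807874, 604.37997198, 240.98926701]), 'orientation': array([-3.99102361e-01, -3.11595541e+00,  2.11806559e-03]), 'ft_force': array([-0.4973986 ,  0.06586777, -0.06548384]), 'moment': array([0.04249946, 0.00752346, 0.01510256]), 'grasp_force': 0.0, 'width': 87.87386029331341}
```

View pics/s0.png

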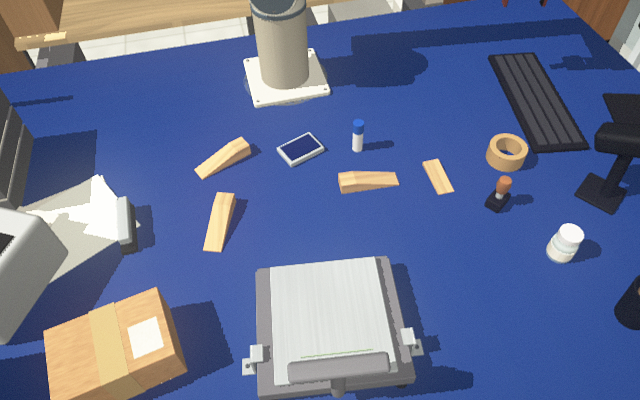

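View pics/t0.png

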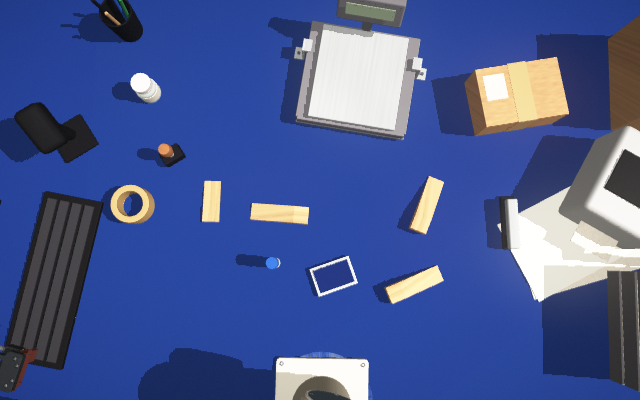

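The top view shows three big wedges at about (280,213), (427,205) and (414,284), and the low one at (211,201). The scale's front edge runs from about (300,120) to (405,138), and the robot base is at the bottom near (322,380). Next I'll measure them.

```bash
python3 - <<'E'
from h import *
d=grab("top"); f=d["frame"]; s=grab("scene")
def wood(f):
    hsv=cv2.cvtColor(f,cv2.COLOR_RGB2HSV)
    return cv2.inRange(hsv,(8,50,90),(32,255,255))
for nm,dd in (("top",d),("scene",s)):
    m=wood(dd["frame"]); cs,_=cv2.findContours(m,cv2.RETR_EXTERNAL,cv2.CHAIN_APPROX_NONE)
    for c in cs:
        a=cv2.contourArea(c)
        if 300<a<3000:
            q=cv2.approxPolyDP(c,3,True)[:,0]
            print(nm,a,q.tolist(), ray(dd,q,0)[:,:2].round().tolist())
print("base px",proj(d,[0,0,0]))
# scale front
m=cv2.inRange(cv2.cvtColor(f,cv2.COLOR_RGB2HSV),(0,0,60),(179,70,255)); m[:, :280]=0; m[:,430:]=0; m[150:]=0
cs,_=cv2.findContours(m,cv2.RETR_EXTERNAL,cv2.CHAIN_APPROX_NONE)
c=max(cs,key=cv2.contourArea); q=cv2.approxPolyDP(c,3,True)[:,0]; print(q.tolist(),ray(d,q,14)[:,:2].round().tolist(),ray(d,q,62)[:,:2].round().tolist())
def crop(x,y,w,h,k): return cv2.resize(f[y:y+h,x:x+w,::-1],None,fx=k,fy=k,interpolation=cv2.INTER_CUBIC)
A=crop(290,100,130,50,5); B=crop(370,165,130,70,5)
cv2.imwrite("pics/c0.png",np.vstack([A,B[:, :650]]))
E
```

```text
top 517.0 [[293, 399], [300, 399], [312, 387], [347, 394], [335, 380], [317, 377], [305, 381]] [[10.0, 66.0], [11.0, 50.0], [39.0, 22.0], [24.0, -61.0], [56.0, -32.0], [62.0, 11.0], [52.0, 39.0]]
top 932.0 [[437, 266], [385, 287], [390, 301], [441, 281]] [[330.0, -273.0], [277.0, -147.0], [244.0, -160.0], [294.0, -283.0]]
top 908.0 [[252, 203], [251, 219], [307, 223], [308, 207]] [[472.0, 181.0], [433.0, 182.0], [427.0, 45.0], [466.0, 44.0]]
top 1291.0 [[113, 194], [111, 210], [122, 221], [138, 223], [153, 211], [151, 195], [135, 185], [123, 186]] [[485.0, 518.0], [445.0, 520.0], [419.0, 492.0], [416.0, 453.0], [446.0, 419.0], [485.0, 426.0], [508.0, 466.0], [505.0, 495.0]]
top 644.5 [[205, 181], [202, 221], [218, 221], [220, 181]] [[523.0, 297.0], [425.0, 300.0], [426.0, 261.0], [524.0, 261.0]]
top 916.5 [[430, 176], [409, 226], [421, 233], [427, 229], [443, 183]] [[551.0, -255.0], [426.0, -204.0], [409.0, -234.0], [420.0, -248.0], [534.0, -287.0]]
top 1885.0 [[609, 54], [611, 129], [630, 125], [639, 130], [639, 68], [628, 66], [625, 61], [623, 64], [622, 60], [618, 62], [619, 58]] 
[... 1437 characters left out ...]
, -16.0], [948.0, -15.0], [940.0, -75.0], [919.0, -78.0], [933.0, 47.0], [888.0, 54.0], [888.0, 66.0], [865.0, 70.0], [859.0, 88.0], [835.0, 89.0], [836.0, 62.0], [678.0, 82.0], [639.0, -182.0], [792.0, -208.0], [798.0, -238.0], [819.0, -240.0], [849.0, -217.0], [893.0, -225.0], [917.0, -98.0], [936.0, -106.0], [928.0, -171.0], [997.0, -188.0]] [[965.0, -15.0], [924.0, -14.0], [916.0, -72.0], [896.0, -75.0], [910.0, 46.0], [867.0, 52.0], [866.0, 64.0], [844.0, 68.0], [838.0, 85.0], [816.0, 87.0], [817.0, 60.0], [665.0, 79.0], [627.0, -174.0], [774.0, -199.0], [780.0, -228.0], [800.0, -230.0], [829.0, -208.0], [871.0, -215.0], [895.0, -94.0], [912.0, -101.0], [905.0, -164.0], [971.0, -180.0]]
```

View pics/c0.png

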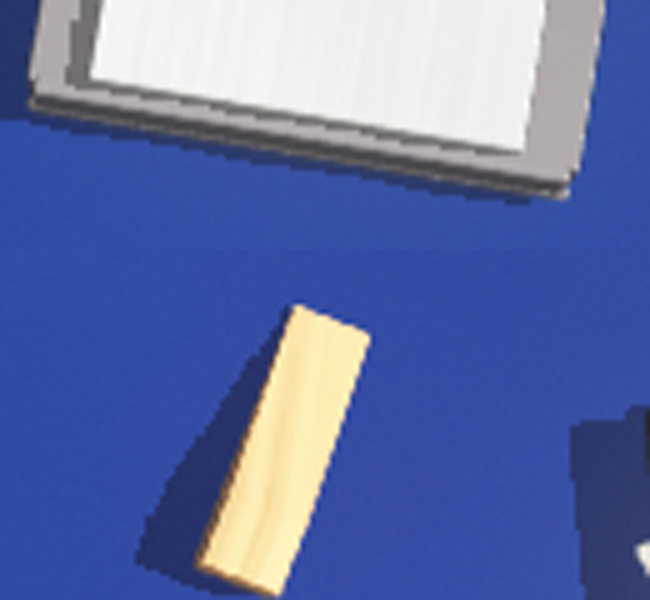

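```bash
cat >> h.py <<'E'
from scipy.spatial.transform import Rotation as Ro
def go(p,yang=None):
    """tool shift to world p, and turn about tool z so tool y points at world angle yang (mod pi), tilt levelled"""
    o=status.get_obs(); R=Ro.from_rotvec(o["orientation"])
    s=R.inv().apply(np.array(p)-o["ee_pos"]); w=np.zeros(3)
    if yang is not None:
        y=np.array([np.cos(yang),np.sin(yang),0]); 
        if y@R.as_matrix()[:,1]<0: y=-y
        z=np.array([0,0,-1.]); T=np.c_[np.cross(y,z),y,z]
        w=(R.inv()*Ro.from_matrix(T)).as_rotvec()
    print("at",o["ee_pos"].round(1),"shift",s.round(1),"turn",w.round(4))
E
python3 - <<'E'
from h import *
go([480,250,240]); go([430.3,-227.3,140],np.pi/2-0.377)
E
```

```text
at [157.4 604.5 241.2] shift [-401.5 -261.8    1.5] turn [0. 0. 0.]
at [157.4 604.5 241.2] shift [-473.7 -736.1  101.9] turn [-9.000e-04  1.000e-04  1.222e-01]
```

```bash
python3 -m inch '[[[-401,-262,0,0,0,0,100],[-401,-262,0,0,0,0,100],[-401,-262,0,0,0,0,100],[-401,-262,0,0,0,0,100],[-401,-262,0,0,0,0,100],[-401,-262,0,0,0,0,100],[-401,-262,0,0,0,0,100],[-401,-262,0,0,0,0,100],[-401,-262,0,0,0,0,100],[-474,-736,102,0,0,0.122,100],[-474,-736,102,0,0,0.122,100],[-474,-736,102,0,0,0.122,100],[-474,-736,102,0,0,0.122,100],[-474,-736,102,0,0,0.122,100],[-474,-736,102,0,0,0.122,100],[-474,-736,102,0,0,0.122,100],[-474,-736,102,0,0,0.122,100],[-474,-736,102,0,0,0.122,100],[-474,-736,102,0,0,0.122,100],[-474,-736,102,0,0,0.122,100]]]'; python3 - <<'E'
from h import *
go([430.3,-227.3,140],np.pi/2-0.377); go([430.3,-227.3,22],np.pi/2-0.377);print(status.get_obs()["qpos"].round(3))
d=grab("scene"); f=d["frame"][110:270,140:360,::-1]
cv2.imwrite("pics/c1.png",cv2.resize(f,None,fx=3,fy=3,interpolation=cv2.INTER_CUBIC))
E
```

```text
t: 2.2
ee_pos: [430.3, -231.0, 138.9]
orientation: [0.595, 3.085, -0.001]
ft_force: [-0.4, 1.0, -0.2]
width: 88.0
grasp_force: 0.0
at [ 430.3 -231.   138.9] shift [ 1.4  3.4 -1.1] turn [-0.0006  0.0004 -0.0039]
at [ 430.3 -231.   138.9] shift [  1.4   3.5 116.9] turn [-0.0006  0.0004 -0.0039]
[-5.170e-01  3.830e-01  1.999e+00 -1.000e-03  7.590e-01 -1.706e+00]
```

View pics/c1.png

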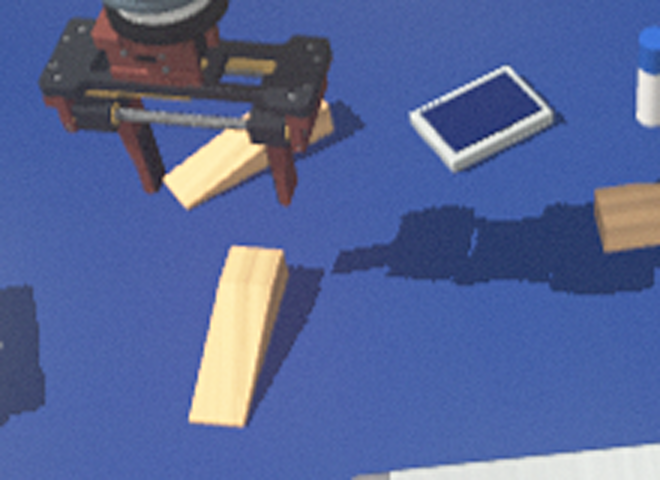

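The scene crop shows the open gripper hanging above the big wedge. The heel is at crop (260,262), the thin end at (218,415), and it points toward the scale. I'll lower in two steps and close.

```bash
python3 -m inch '[[[0,0,40,0,0,0,100],[0,0,80,0,0,0,100],[0,0,100,0,0,0,100],[0,0,110,0,0,0,100],[0,0,118,0,0,0,100],[0,0,118,0,0,0,100],[0,0,118,0,0,0,100],[0,0,118,0,0,0,100]]]'; python3 - <<'E'
from h import *
go([430.3,-227.3,22],np.pi/2-0.377)
d=grab("top"); f=d["frame"][150:270,370:500,::-1]
cv2.imwrite("pics/c2.png",cv2.resize(f,None,fx=4,fy=4,interpolation=cv2.INTER_CUBIC))
E
```

```text
t: 3.05
ee_pos: [431.4, -227.1, 22.7]
orientation: [0.588, 3.084, -0.001]
ft_force: [-0.2, 0.1, -0.2]
width: 87.6
grasp_force: 0.0
at [ 431.4 -227.1   22.7] shift [ 1.  -0.5  0.7] turn [-0.0003  0.0019  0.0004]
```

View pics/c2.png

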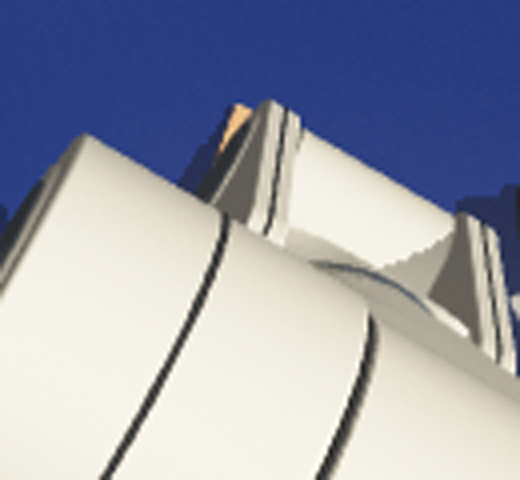

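The arm hides the grip from above; the thin end just shows at crop (238,115). I'll close now.

```bash
python3 -m inch '[[[0,0,0,0,0,0,0],[0,0,0,0,0,0,0],[0,0,0,0,0,0,0],[0,0,0,0,0,0,0],[0,0,0,0,0,0,0],[0,0,0,0,0,0,0],[0,0,0,0,0,0,0],[0,0,0,0,0,0,0],[0,0,0,0,0,0,0],[0,0,0,0,0,0,0],[0,0,0,0,0,0,0],[0,0,0,0,0,0,0]]]'; python3 - <<'E'
from h import *
d=grab("scene","pics/s2.png"); f=d["frame"][150:270,160:300,::-1]
cv2.imwrite("pics/c3.png",cv2.resize(f,None,fx=4,fy=4,interpolation=cv2.INTER_CUBIC))
hsv=cv2.cvtColor(d["frame"],cv2.COLOR_RGB2HSV)
m=cv2.inRange(hsv,(8,50,90),(32,255,255)); m[:,:190]=0; m[:,250:]=0; m[:185]=0;m[260:]=0
for c in cv2.findContours(m,cv2.RETR_EXTERNAL,cv2.CHAIN_APPROX_NONE)[0]:
    if cv2.contourArea(c)>200:
        q=cv2.approxPolyDP(c,2,True)[:,0]; print(q.tolist(),ray(d,q,0)[:,:2].round().tolist(),ray(d,q,30)[:,:2].round().tolist())
E
```

```text
t: 4.3
ee_pos: [430.7, -226.9, 21.7]
orientation: [-0.588, -3.086, -0.0]
ft_force: [0.3, 0.6, -1.3]
width: 39.7
grasp_force: 29.9
[[228, 195], [218, 192], [215, 196], [203, 250], [221, 250], [232, 212]] [[398.0, -216.0], [383.0, -238.0], [393.0, -247.0], [537.0, -288.0], [547.0, -250.0], [451.0, -214.0]] [[424.0, -215.0], [409.0, -236.0], [419.0, -244.0], [558.0, -283.0], [567.0, -247.0], [474.0, -212.0]]
```

View pics/c3.png

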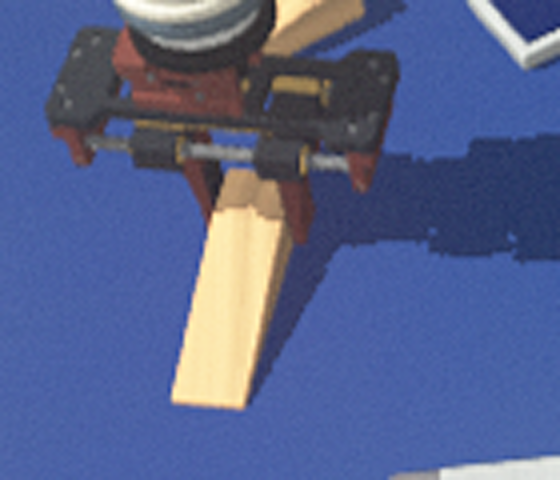

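Gripped across the heel (39.7 mm), with the thin end at scene pixels (203–221,250). Next I'll compute the approach pose 145 mm in front of the edge.

```bash
python3 - <<'E'
from h import *
go([515.1,-28.8,32],np.pi/2-0.147); print(status.get_obs()["ft_force"])
E
```

```text
at [ 430.7 -226.9   21.6] shift [ -5.6 215.3 -10.4] turn [ 0.000e+00 -1.000e-04 -2.298e-01]
[ 0.07390262  1.0160319  -1.0408475 ]
```

```bash
python3 -m inch '[[[0,0,-10,0,0,0,0],[0,0,-10,0,0,0,0],[0,20,-10,0,0,-0.02,0],[-1,50,-10,0,0,-0.05,0],[-3,80,-10,0,0,-0.08,0],[-3,110,-10,0,0,-0.11,0],[-4,140,-10,0,0,-0.14,0],[-5,170,-10,0,0,-0.18,0],[-5,195,-10,0,0,-0.21,0],[-6,215,-10,0,0,-0.23,0],[-6,215,-10,0,0,-0.23,0],[-6,215,-10,0,0,-0.23,0],[-6,215,-10,0,0,-0.23,0]]]'; python3 - <<'E'
from h import *
go([515.1,-28.8,32],np.pi/2-0.147)
d=grab("top"); s=grab("scene")
a=d["frame"][95:195,285:445,::-1]; b=s["frame"][170:285,240:400,::-1]
cv2.imwrite("pics/c4.png",cv2.resize(np.vstack([a[:95],b[:55+60-30]]),None,fx=3,fy=3,interpolation=cv2.INTER_CUBIC))
# subpixel lower front edge of scale: per column strongest dark->blue transition using bluishness
f=d["frame"].astype(float); bl=f[:,:,2]-f[:,:,0]
pts=[]
for u in list(range(300,400)):
    col=bl[100:160,u]; idx=np.where((col[:-1]<35)&(col[1:]>=35))[0]
    if len(idx): i=idx[0]; pts.append([u,100+i+(35-col[i])/(col[i+1]-col[i])])
pts=np.array(pts,float); 
P=ray(d,pts,14); 
for _ in range(4):
    k=np.polyfit(P[:,1],P[:,0],1); r=P[:,0]-np.polyval(k,P[:,1]); P=P[abs(r)<2]
print(len(P),k,"yaw",-np.arctan(k[0]),np.abs(r).max(), "x at y=-50",np.polyval(k,-50))
E
```

```text
t: 5.65
ee_pos: [514.9, -29.8, 31.7]
orientation: [-0.232, -3.133, 0.0]
ft_force: [0.1, -0.4, -0.4]
width: 40.2
grasp_force: 29.9
at [514.9 -29.8  31.7] shift [-0.1  1.1 -0.3] turn [-0.0001 -0.0004 -0.0006]
99 [1.40327300e-01 6.60745154e+02] yaw -0.13941693543328917 1.6368378692835677 x at y=-50 653.7287886795488
```

View pics/c4.png

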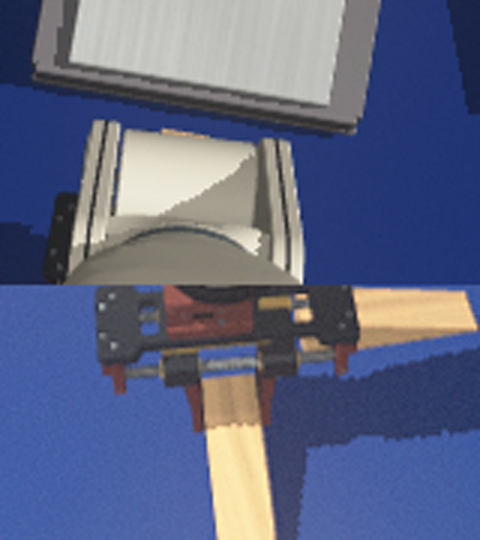

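The wedge is aligned in front of the scale: in the top part the scale's front corners are near full-image (296.5,121.5) and (404,138.5), and in the lower part the wedge is straight in the jaws. I'll lower it and slide forward to just before contact.

```bash
python3 -m inch '[[[0,-1.5,5,0,0,0,0],[0,-1.5,9.5,0,0,0,0],[0,-1.5,9.5,0,0,0,0],[0,-1.5,9.5,0,0,0,0]]]'; python3 -m inch '[[[-15,0,0,0,0,0,0],[-30,0,0,0,0,0,0],[-42,0,0,0,0,0,0],[-50,0,0,0,0,0,0],[-55,0,0,0,0,0,0],[-58,0,0,0,0,0,0],[-58,0,0,0,0,0,0],[-58,0,0,0,0,0,0]]]'; python3 - <<'E'
from h import *
print(status.get_obs()["ft_force"])
go(np.r_[np.array([656,-51.5])-60*np.array([.99,-.1435]),22],np.pi/2-.144)
d=grab("top"); f=d["frame"].astype(float)
m=((f[:,:,2]-f[:,:,0])<20).astype(np.uint8); m[:100]=0;m[150:]=0
for v in (112,116,120,124,128,132,136):
    u=np.where(m[v,285:430])[0]+285; print(v,u[:1],u[-1:])
print(ray(d,[[296.5,121.5],[404,138.5]],14)[:,:2].round(1))
E
```

```text
t: 6.15
ee_pos: [514.9, -30.8, 21.8]
orientation: [-0.231, -3.132, -0.0]
ft_force: [0.1, -0.3, -1.0]
width: 39.8
grasp_force: 29.9
t: 6.95
ee_pos: [572.0, -39.1, 22.0]
orientation: [-0.23, -3.132, -0.0]
ft_force: [-0.4, -0.1, -0.3]
width: 40.0
grasp_force: 30.0
[-0.36354954 -0.10636969 -0.34161388]
at [572.  -39.1  22. ] shift [-24.9  -0.2   0. ] turn [-0.     -0.0008 -0.0028]
112 [296] [408]
116 [296] [408]
120 [295] [407]
124 [309] [406]
128 [318] [406]
132 [317] [405]
136 [309] [403]
[[ 674.5   78.1]
 [ 640.1 -187.1]]
```

```bash
python3 -m inch '[[[-2,0,0,0,0,0,0],[-4,0,0,0,0,0,0],[-6,0,0,0,0,0,0],[-8,0,0,0,0,0,0],[-8,0,0,0,0,0,0]]]'; python3 -m inch '[[[-2,0,0,0,0,0,0],[-4,0,0,0,0,0,0],[-6,0,0,0,0,0,0],[-6,0,0,0,0,0,0]]]'
```

```text
t: 7.5
ee_pos: [580.0, -40.3, 21.8]
orientation: [-0.23, -3.132, -0.0]
ft_force: [-1.3, -0.1, -3.4]
width: 39.3
grasp_force: 30.0
t: 7.9
ee_pos: [586.9, -41.3, 22.2]
orientation: [0.23, 3.133, -0.0]
ft_force: [-0.1, 0.3, -3.1]
width: 39.7
grasp_force: 30.0
```

```bash
python3 -m inch '[[[-1,0,0,0,0,0,0],[-2,0,0,0,0,0,0],[-3,0,0,0,0,0,0],[-3,0,0,0,0,0,0]]]'; python3 -m inch '[[[-1,0,0,0,0,0,0],[-2,0,0,0,0,0,0],[-3,0,0,0,0,0,0],[-3,0,0,0,0,0,0]]]'; python3 -m inch '[[[-1,0,0,0,0,0,0],[-2,0,0,0,0,0,0],[-3,0,0,0,0,0,0],[-3,0,0,0,0,0,0]]]'
```

```text
t: 8.3
ee_pos: [589.6, -41.6, 22.2]
orientation: [0.23, 3.133, 0.0]
ft_force: [-0.7, -0.2, -2.7]
width: 39.6
grasp_force: 30.0
t: 8.7
ee_pos: [592.6, -42.1, 22.2]
orientation: [0.23, 3.133, -0.0]
ft_force: [-1.2, -0.3, -2.1]
width: 39.9
grasp_force: 30.0
t: 9.1
ee_pos: [594.8, -42.5, 21.9]
orientation: [-0.23, -3.132, -0.0]
ft_force: [-2.4, 0.4, -4.7]
width: 40.1
grasp_force: 30.0
```

```bash
python3 -m inch '[[[-1,0,0,0,0,0,0],[-2,0,0,0,0,0,0],[-3,0,0,0,0,0,0],[-3,0,0,0,0,0,0]]]'; python3 -m inch '[[[-1,0,0,0,0,0,0],[-2,0,0,0,0,0,0],[-3,0,0,0,0,0,0],[-3,0,0,0,0,0,0]]]'; python3 - <<'E'
from h import *
s=grab("scene"); d=grab("top")
a=d["frame"][95:175,285:445,::-1]; b=s["frame"][190:290,230:390,::-1]
cv2.imwrite("pics/c5.png",cv2.resize(np.vstack([a,b]),None,fx=3,fy=3,interpolation=cv2.INTER_CUBIC))
E
```

```text
t: 9.5
ee_pos: [595.9, -42.7, 21.6]
orientation: [-0.23, -3.128, -0.0]
ft_force: [-9.7, 0.6, -2.3]
width: 39.6
grasp_force: 30.0
t: 9.9
ee_pos: [596.5, -42.7, 21.5]
orientation: [-0.229, -3.123, -0.001]
ft_force: [-16.7, 2.5, 4.1]
width: 39.8
grasp_force: 30.0
```

View pics/c5.png

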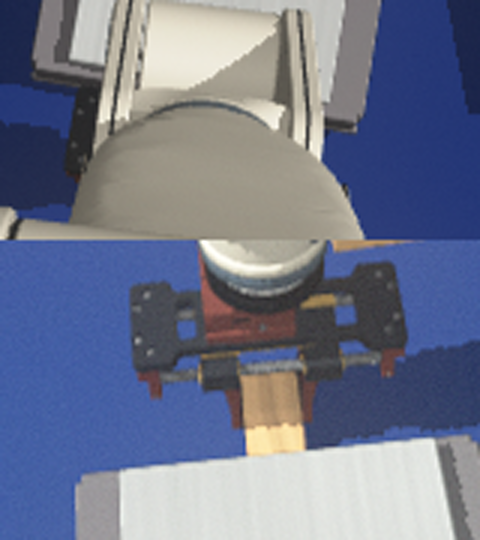

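The scene view shows the wedge going straight in under the middle of the front edge, and the push has risen to 17 N. I'll check that the scale was lifted by comparing pictures from before and after.

```bash
python3 - <<'E'
from h import *
def flow(a,b,pts):
    a,b=[cv2.cvtColor(x,cv2.COLOR_RGB2GRAY) for x in (a,b)]
    q,st,e=cv2.calcOpticalFlowPyrLK(a,b,np.float32(pts)[:,None],None,winSize=(11,11),maxLevel=0)
    return (q[:,0]-np.float32(pts)).round(2).tolist(),st.ravel().tolist()
s=grab("scene"); s0=cv2.imread("pics/s0.png")[:,:,::-1].copy()
d=grab("top"); t0=cv2.imread("pics/t0.png")[:,:,::-1].copy()
print("scene: front corners, rear corners, box, medicine"); print(flow(s0,s["frame"],[[388,259],[257,270],[258,393],[412,383],[157,291],[566,228]]))
print("top: front corners, box corner"); print(flow(t0,d["frame"],[[296,118],[404,136],[313,25],[418,40],[472,134],[146,88]]))
# expected shifts for 4 mm lift of the front top corners
print(proj(s,[[640,-187,66]])-proj(s,[[640,-187,62]]),proj(d,[[640,-187,18]])-proj(d,[[640,-187,14]]))
E
```

```text
scene: front corners, rear corners, box, medicine
([[0.07000000029802322, -0.5899999737739563], [-0.15000000596046448, -0.4099999964237213], [0.07000000029802322, 0.23999999463558197], [0.18000000715255737, 0.05000000074505806], [-0.05999999865889549, 0.05999999865889549], [-0.05000000074505806, 0.09000000357627869]], [1, 1, 1, 1, 1, 1])
top: front corners, box corner
([[0.9200000166893005, -1.809999942779541], [0.07999999821186066, -5.639999866485596], [0.9800000190734863, 1.100000023841858], [-2.0899999141693115, 1.7599999904632568], [47.65999984741211, 12.800000190734863], [0.6499999761581421, -0.9900000095367432]], [1, 1, 1, 1, 1, 1])
[[-0.26955559 -1.05583293]] [[ 0.2736848  -0.38804117]]
```

```bash
python3 -m inch '[[[-1,0,0,0,0,0,0],[-2,0,0,0,0,0,0],[-2,0,0,0,0,0,0]]]'
```

```text
t: 10.4
ee_pos: [597.1, -42.8, 21.4]
orientation: [-0.229, -3.121, -0.001]
ft_force: [-20.3, 4.1, 9.8]
width: 40.1
grasp_force: 30.0
```

```bash
python3 -m inch '[[[1,0,0,0,0,0,0],[2,0,0,0,0,0,0],[3,0,0,0,0,0,0],[3,0,0,0,0,0,0]]]'
```

```text
t: 10.8
ee_pos: [597.0, -42.8, 21.4]
orientation: [-0.229, -3.127, -0.0]
ft_force: [-9.3, 2.2, -1.8]
width: 40.1
grasp_force: 30.0
```

Still in place while unloading. I'll ease a bit more, then open the fingers enough to clear the wedge.

```bash
python3 -m inch '[[[1,0,0,0,0,0,0],[2,0,0,0,0,0,0],[2,0,0,0,0,0,0],[2,0,0,0,0,0,55],[2,0,0,0,0,0,60],[2,0,0,0,0,0,70],[2,0,0,0,0,0,80],[2,0,0,0,0,0,80],[2,0,0,0,0,0,80],[2,0,0,0,0,0,80]]]'; python3 -m inch '[[[0,0,-10,0,0,0,80],[0,0,-30,0,0,0,80],[0,0,-60,0,0,0,80],[0,0,-100,0,0,0,80],[30,0,-140,0,0,0,80],[70,0,-160,0,0,0,80],[110,0,-160,0,0,0,80],[150,0,-160,0,0,0,80],[190,0,-160,0,0,0,80],[190,0,-160,0,0,0,80],[190,0,-160,0,0,0,80]]]'; python3 - <<'E'
from h import *
s=grab("scene"); d=grab("top")
a=d["frame"][95:175,285:445,::-1]; b=s["frame"][190:290,230:390,::-1]
cv2.imwrite("pics/c6.png",cv2.resize(np.vstack([a,b]),None,fx=3,fy=3,interpolation=cv2.INTER_CUBIC))
m=cv2.inRange(cv2.cvtColor(s["frame"],cv2.COLOR_RGB2HSV),(8,50,90),(32,255,255)); m[:205]=0; m[275:]=0; m[:,:280]=0; m[:,360:]=0
for c in cv2.findContours(m,cv2.RETR_EXTERNAL,cv2.CHAIN_APPROX_NONE)[0]:
    if cv2.contourArea(c)>100: q=cv2.approxPolyDP(c,2,True)[:,0]; print(q.tolist(),ray(s,q,30)[:,:2].round().tolist())
E
```

```text
t: 11.8
ee_pos: [598.4, -43.0, 22.2]
orientation: [0.23, 3.133, 0.0]
ft_force: [0.2, -0.3, -0.5]
width: 69.8
grasp_force: 0.0
t: 12.9
ee_pos: [410.4, -15.1, 183.1]
orientation: [0.23, 3.131, -0.0]
ft_force: [0.6, -0.1, 0.3]
width: 70.5
grasp_force: 0.0
[[310, 234], [312, 260], [331, 259], [328, 234]] [[576.0, -58.0], [640.0, -69.0], [647.0, -31.0], [586.0, -21.0]]
```

View pics/c6.png

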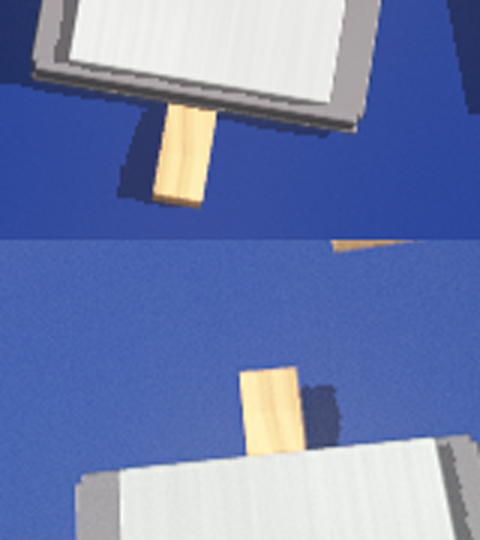

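The wedge sits squarely under the middle of the edge: heel rear at scene (310–328,234), heel centre about (598,−42). That is roughly 60 mm from the edge point. One last lift check with the arm clear.

```bash
python3 - <<'E'
from h import *
s=grab("scene"); s0=cv2.imread("pics/s0.png")[:,:,::-1].copy()
d=grab("top"); t0=cv2.imread("pics/t0.png")[:,:,::-1].copy()
def flow(a,b,pts):
    a,b=[cv2.cvtColor(x,cv2.COLOR_RGB2GRAY) for x in (a,b)]
    q,st,e=cv2.calcOpticalFlowPyrLK(a,b,np.float32(pts)[:,None],None,winSize=(11,11),maxLevel=0)
    return (q[:,0]-np.float32(pts)).round(2).tolist()
print(flow(s0,s["frame"],[[388,259],[257,270],[157,291],[566,228]]),flow(t0,d["frame"],[[296,118],[404,136],[472,134],[146,88]]))
# expected for full 4 mm tip about rear feet
x=np.array([.99,-.144,0]); n=np.array([.144,.99,0]); o=np.array([657,-52,0])
for cam in (s,d):
  for y in (135,-135):
    p=o+n*y+[0,0,60]; th=4/250; print((proj(cam,p+[0,0,4]+x*th*60)-proj(cam,p)).round(2))
E
```

```text
[[0.4300000071525574, -0.8500000238418579], [-0.4699999988079071, -0.6899999976158142], [0.10000000149011612, -0.1899999976158142], [-0.03999999910593033, -0.07000000029802322]] [[0.11999999731779099, -0.800000011920929], [0.2199999988079071, -0.6800000071525574], [0.38999998569488525, 0.14000000059604645], [0.10999999940395355, -0.15000000596046448]]
[[ 0.26 -0.67]]
[[-0.26 -0.63]]
[[-0.01 -0.87]]
[[ 0.36 -0.81]]
```

The measured shift matches the full 4 mm lift, so I'm handing in.

```bash
python3 -c "
from workcell import ctrl; print(ctrl.close_job())"
```

```text
the job is handed in; nothing more can be done
None
```

The big wedge is jammed squarely under the middle of the scale's front edge, which the camera comparison shows raised by about 4 mm; the gripper is clear, and the job was handed in at about 13 s.

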